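Clamp a packed flask for curing

ROBOT

A 7-joint arm with a two-finger parallel gripper is mounted at the origin on a cart in front of the work surface, level with it; the furniture and walls round the work are solid. World frame = base frame: x ahead of the robot, y to its left, z up, the work surface at z = 0. Lengths are in mm, angles in rad, forces in N, time in s.
With the tool pointing down it reaches from about 400 to 925 mm from the base axis. Payload 5.6 kg.
Tool frame: the origin (TCP) lies midway between the tips of the shut fingers; the grasp point (between the pads) lies 19 mm behind it (env.pinch_z is the distance from the TCP to the grasp point, in mm); z points along the fingers, y is the line along which they close (so a half turn about z gives the same grasp; the last joint's range is limited). The gripper opens to 85 mm and grips with 20 to 120 N. Pads are 22 mm wide; open, the fingers measure 114 mm over their backs; the gripper's body (76 mm by 85 mm) begins 54 mm behind the grasp point. The pads swing forward as they close: fully open they stand 13 mm farther back than shut.
Start: joints at [-1.261, 0.468, -0.012, 1.603, 0.006, 1.071, -0.056], TCP at [224.633, 609.958, 231.29] pointing down, gripper open.
Joint ranges: [-2.53, 2.53], [-0.31, 2.02], [-1.57, 1.55], [0.28, 2.44], [-1.29, 4.43], [0.15, 1.84], [-2.92, 2.92]. Speed limits (rad/s): [2.57, 2.57, 3.14, 3.14, 3.14, 3.14, 3.14].

INTERFACE

Orientations are given as a rotation vector (axis times angle).
In Python, from bench import env gives the robot as it stands.
- The arm moves only by the shell command python3 steer.py 'ROWS'. ROWS is a JSON list of rows, 1 to 8 of them, each of 5 numbers: dx, dy, dz in mm, then a turn about the tool's z in rad, then the opening from 0.0 (shut) to 1.0 (fully open); each row is the pose to reach, as a shift and turn from the pose commanded when the command began, along the tool's axes at that moment; what a row does not reach only later rows make up. A row lasts 1/12 s, in which the tool goes at most 41.7 mm and 0.125 rad, less where a joint would pass 70% of its speed; a pose out of reach is approached as far as the arm can. The fingers move at their own pace and stop on an object; the grip force is fixed at half the most. Time passes only in rows, so rows that do not move let the fingers close. It prints the time, the measured TCP pose, the force, the opening and the grip force at its end.
- env.state(): the state, without advancing time (a new reading comes with each control period).
- env.snapshot(name): name is "scene" or "top"; returns a dict with "image" (384x512x3 uint8, red, green, blue), "fx", "fy", "cx", "cy" (pixels), "view" (4x4, takes a point from world to camera coordinates). Camera axes: x right, y up, looking along -z (the intrinsics and any distortion apply to the point x, -y, -z); pixel columns grow to the right and rows downward; lengths in mm; the calibration is good to about 2 mm. A picture is of the moment at which its call begins. There is no depth.
- env.hand_in(): hands the job in; it is judged then, once.
The state is a dict: "t": time; "q": joint angles; "dq": joint speeds; "effort": joint torques, N m; "tool_pos": TCP position; "eef_rot": TCP orientation; "force": force on the tool from outside, world axes, zero at the start; "wrist_torque": the same for the moment, N m; "finger_gap": opening from 0.0 (shut) to 1.0 (fully open); "grip_force": force on a finger pad.
Only numpy, scipy, OpenCV 4.12 (cv2) and the standard library are available. Lean on these libraries where they do the work, as an engineer would, in place of code of your own. Each camera call takes 0.05 s, during which the arm holds its last target. There are 200 camera calls.

TASK

The packed flask stands ready in the green flask clamp. Swing the clamp's bridge fully home over it, so that its notch sits round the catch post, then screw the black knob down clockwise until the pad presses tight on the flask and the knob will turn no further by hand. Keep the flask standing on its seat and leave the other things on the counter alone.

Things in the scene. Friction and masses are not known exactly. Their poses are not given: they have to be found in the camera images.
- clamp: Green cast-iron flask clamp, fixed to the counter; origin under the middle of its base plate (100 mm along its x, 215 along y). Round seat over the origin, top at z = 20 mm. Two steel posts 80 mm from the origin along its y: at -y the pivot post with a dark dome nut (top z = 195 mm), at +y the catch post with a round steel head (top z = 191 mm)
- clamp_bridge (a joint): Hinge of the green bridge bar (36 wide, z = 160 to 180 mm) about the pivot post, at the clamp's [0, -80] mm. 0: fully home, along the clamp's +y over the flask, its notch round the catch post (hard stop); grows as it opens, counterclockwise from above, towards the clamp's -x, up to 1.2. Friction 0.12 N m: stays where it is left. Starts at 0.65 to 1.1 rad
- clamp_knob (a joint): Turn of the black knob and its screw on the bridge, rad; grows clockwise from above, which moves knob and pad down, 1.91 mm a rad (12 mm a turn). 0: pad 14 mm over flask. Starts at 2.0 to 4.5; the pad meets the flask at about 7.3 and tightens by 0.9 N m a rad. Before: friction 0.25 N m; stays where it is left, but springs back to about 7.6 if let go beyond
- knob_grip (a point): Middle of the black fluted round knob (62 mm across, 26 mm high, upright axis, white dot on top), on its axis, 80 mm from the pivot axis along the bridge, at z = 235 mm with joint clamp_knob at 0, 1.91 mm lower a rad; turns with the knob. The bridge's boss below it ends at z = 193 mm, leaving the knob's underside free by 10 mm or more
- bridge_nose (a point): Top of the free end of the bridge bar, 176 mm from the pivot axis, at z = 180 mm
- clamp_pad: Round steel pad (56 mm across) under the screw, does not turn with it; origin in the middle of its pressing face, z up
- flask: Cream round flask with a blue lid, 110 mm tall, 67 mm across, about 0.55 kg, loose on the clamp's seat, centred within 6 mm; origin in the middle of its underside, z up
- plaster_model: Cream plaster model of a row of teeth, 58 x 62 x 32 mm, a bystander; origin under its middle
- wax: Box of red wax sheets, 85 x 60 x 24 mm, a bystander; origin under its middle
- ring: Grey steel casting ring, 60 mm across, 55 mm high, a bystander; origin under its middle

How it is judged (in metres and radians):
On the way, in this order (a step that is already met when the one before it is completed fails the run):
1. the bridge is swung fully home over the flask (value of joint clamp_bridge below 0.04 rad), for 0.2 s.
2. the pad is screwed down tight on the flask (value of joint clamp_bridge below 0.04 rad and contact force between clamp_pad and flask above 40 N), for 0.2 s.
At the end, for the whole second after the job is handed in: The bridge is home (within 0.04 rad), the pad presses on the flask with more than 40 N by itself, and the flask stands upright (within 0.05 rad) and at rest on the seat, within 12 mm of its middle (all of step 2 and angle between flask's own z axis and vertical below 0.05 rad and horizontal distance between flask and clamp below 0.012 m and linear speed of flask below 0.01 m/s); the robot touches nothing.
It fails at once if the flask is tipped or lifted off its seat (angle between flask's own z axis and vertical above 0.2 rad or height (world z) of flask above 0.04 m).
It fails at once if a bystander (plaster model, wax box, casting ring) is pushed away (distance of any of plaster_model, wax, ring from where it was at the start of the episode above 0.03 m).
It also fails if it takes over 61 s, if anything falls off the work surface, if the arm or the gripper's body presses on something with over 40 N, if the wrist force passes 120 N, or if a joint passes its speed limit or range.

## Working session

There is one attempt and no reset: what is moved stays moved. The work goes in short steps, Python scripts to look and compute and a shell command to move; the robot and the scene stay as the last step left them, time stands still between calls to the robot, and variables do not carry over. Pictures are saved under pics/ and viewed, at most 10 in all, crops included, and the job is handed in when it is done.

```bash
ls; mkdir -p pics
cat > h.py <<'E'
import numpy as np,cv2
from bench import env
def snap(n,f):
    s=env.snapshot(n); cv2.imwrite('pics/'+f+'.png',cv2.resize(s['image'][:,:,::-1],(768,576),interpolation=cv2.INTER_CUBIC))
    np.savez('pics/'+f+'.npz',**s); return s
def crop(f,o,c0,r0,w,h,k):
    s=np.load('pics/'+f+'.npz'); im=s['image'][r0:r0+h,c0:c0+w,::-1]
    cv2.imwrite('pics/'+o+'.png',cv2.resize(im,None,fx=k,fy=k,interpolation=cv2.INTER_CUBIC))
def ray(f,px):
    s=np.load('pics/'+f+'.npz');V=s['view'];R=V[:3,:3];t=V[:3,3]
    u,v=px; d=np.array([(u-s['cx'])/s['fx'],-(v-s['cy'])/s['fy'],-1.]);d=R.T@d
    return -R.T@t,d/np.linalg.norm(d)
def onz(f,px,z):
    o,d=ray(f,px);return o+d*(z-o[2])/d[2]
def tri(f1,p1,f2,p2):
    o1,d1=ray(f1,p1);o2,d2=ray(f2,p2)
    A=np.stack([d1,-d2],1);x=np.linalg.lstsq(A,o2-o1,rcond=None)[0]
    a=o1+x[0]*d1;b=o2+x[1]*d2;return (a+b)/2,np.linalg.norm(a-b)
def proj(f,P):
    s=np.load('pics/'+f+'.npz');p=s['view']@np.r_[P,1];return s['cx']+s['fx']*p[0]/-p[2],s['cy']-s['fy']*p[1]/-p[2]
E
python3 - <<'E'
from h import *
for n in('scene','top'):
    s=snap(n,n+'0');print({k:v for k,v in s.items() if k not in('image',)})
print(env.state(),env.pinch_z)
E
```

```text
bench.py
pics
steer.py
{'fx': 376.90425429028056, 'fy': 376.90425429028056, 'cx': 254.03790899975832, 'cy': 191.48683964244066, 'view': array([[-9.99071061e-01, -4.17084261e-02,  1.08361546e-02,
         4.85537244e+02],
       [ 4.09666758e-02, -8.41238817e-01,  5.39109435e-01,
        -3.13839621e+02],
       [-1.33696121e-02,  5.39052557e-01,  8.42166014e-01,
        -8.48803587e+02],
       [ 0.00000000e+00,  0.00000000e+00,  0.00000000e+00,
         1.00000000e+00]])}
{'fx': 410.8363636282767, 'fy': 410.8363636282767, 'cx': 247.6515315296786, 'cy': 189.6406856708478, 'view': array([[-2.25611944e-02, -9.99660854e-01, -1.30065386e-02,
        -2.57714264e+02],
       [ 9.89595979e-01, -2.41793578e-02,  1.41827913e-01,
        -5.46769548e+02],
       [-1.42094302e-01, -9.67141123e-03,  9.89805876e-01,
        -1.21571049e+03],
       [ 0.00000000e+00,  0.00000000e+00,  0.00000000e+00,
         1.00000000e+00]])}
{'t': 0.1, 'q': array([-1.26101898,  0.46833825, -0.01160977,  1.60351231,  0.00598477,
        1.07139941, -0.05627594]), 'dq': array([-0.00064994, -0.00170782, -0.00109945, -0.00392162, -0.00093938,
       -0.00023974,  0.00089035]), 'effort': array([ 1.20660312e-03, -5.33520126e+01,  2.15046946e-02, -2.51964962e+01,
        1.15035754e-02,  4.26012804e-03,  1.32906294e-05]), 'tool_pos': array([224.46112723, 609.48688359, 230.40965212]), 'eef_rot': array([-5.51303841e-01, -3.09265159e+00,  2.53194213e-03]), 'force': array([-0.87670324,  0.53708904, -0.00416477]), 'wrist_torque': array([-0.03041664,  0.02588296,  0.0698437 ]), 'grip_force': 0.0, 'finger_gap': 0.9986365864911579} 18.700000000000003
```

View pics/scene0.png

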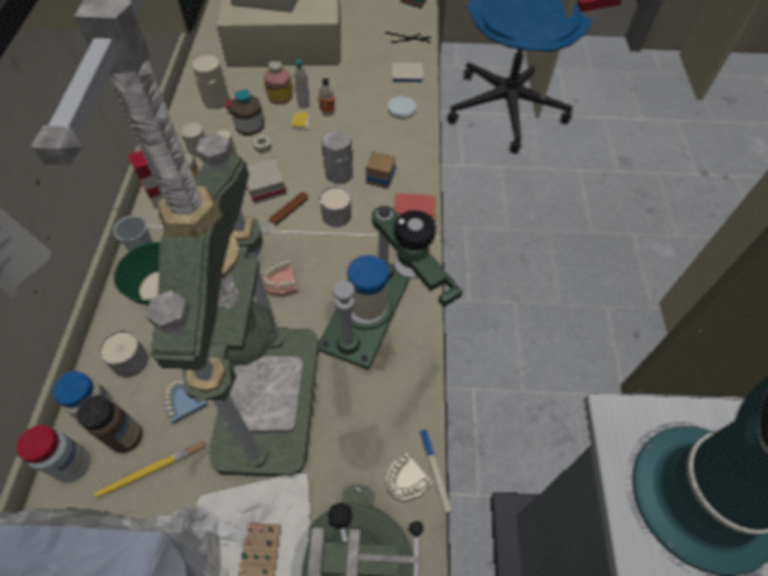

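View pics/top0.png

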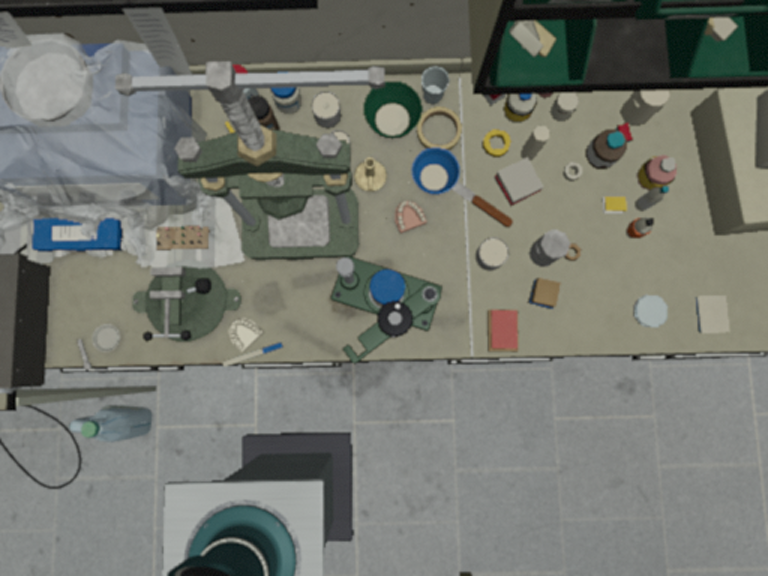

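The scene view shows the catch post at about (345,290), pivot nut (385,215), knob (413,230) and nose (450,290). In the top view they are at about (345,265), (430,293), (395,320) and (350,353), in 1.5x pixels. I'll enlarge both.

Run:
```python
from h import *
crop('scene0','cs',205,125,110,125,4.8)
crop('top0','ct',210,160,100,90,6)
```

```text
(no output)
```

View pics/cs.png

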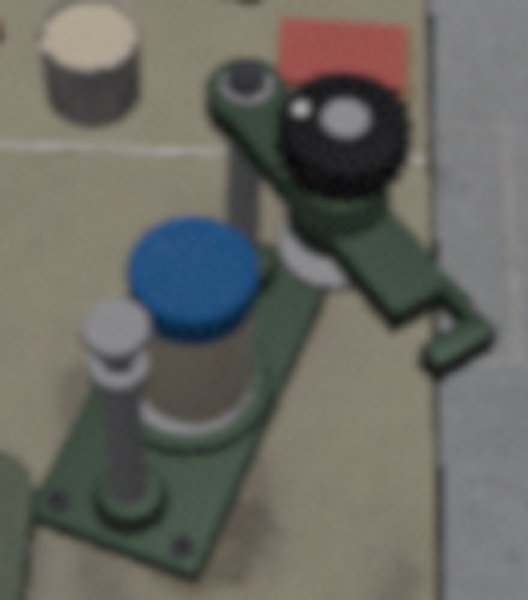

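View pics/ct.png

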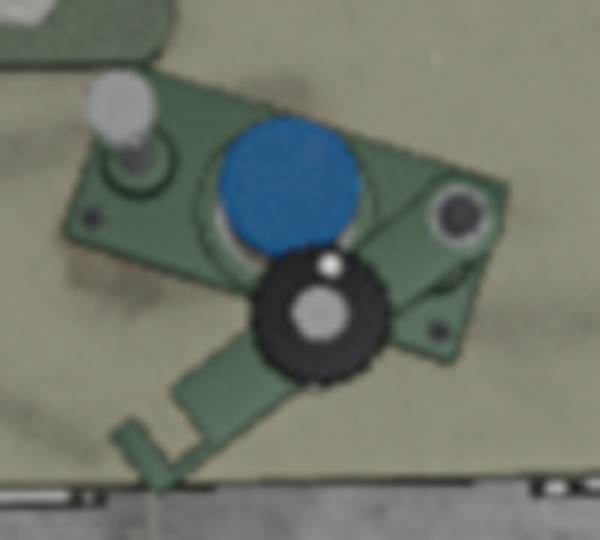

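Both crops are clear. Scene crop: catch head (116,325), pivot nut (246,76), knob cap (345,118), hook corner (490,330). Top crop: catch head (121,106), nut (459,213), knob cap (319,312), hook end (125,430) to (160,485), dot (330,265).

```bash
python3 - <<'E'
from h import *
S=lambda x,y:(205+(x+.5)/4.8-.5,125+(y+.5)/4.8-.5)
T=lambda x,y:(210+(x+.5)/6-.5,160+(y+.5)/6-.5)
P={}
for n,a,b in[('catch',(116,325),(121,106)),('pivot',(246,74),(459,213)),('knob',(345,118),(319,312)),('dot',(301,108),(330,265)),('hookcorner',(490,328),(160,485)),('hooktip',(432,355),(125,430)),('lid',(194,265),(290,186))]:
    p,e=tri('scene0',S(*a),'top0',T(*b));P[n]=p;print(n,p.round(1),round(e,1))
c=P['catch'][:2];p=P['pivot'][:2];k=P['knob'][:2]
print('post dist',np.linalg.norm(c-p),'knob r',np.linalg.norm(k-p))
a=np.arctan2(*(c-p)[::-1]);b=np.arctan2(*(k-p)[::-1])
print('axis y dir',a,'bridge dir',b,'open',b-a,'home knob',p+80*np.array([np.cos(a),np.sin(a)]),'mid',(c+p)/2)
# assuming text heights
for n,px,z in[('catch',T(121,106),191),('pivot',T(459,213),195)]:print(n,onz('top0',px,z))
for n,px,z in[('catch',S(116,325),191),('pivot',S(246,74),195)]:print(n,onz('scene0',px,z))
import scipy.spatial.transform as t
print(t.Rotation.from_rotvec(env.state()['eef_rot']).as_matrix().round(3))
E
cat >> h.py <<'E'
from scipy.spatial.transform import Rotation as Ro
def go(*W):
    s=env.state();R=Ro.from_rotvec(s['eef_rot']).as_matrix();p=s['tool_pos']
    print('t',round(s['t'],2),'p',p.round(1),'yaw y',round(float(np.arctan2(R[1,1],R[0,1])),3),'q',s['q'].round(2),'F',s['force'].round(1),'M',s['wrist_torque'].round(2),'gap',round(s['finger_gap'],3),'grip',round(s['grip_force'],1))
    for w in W: d=R.T@(np.array(w)-p);print('  to',w,'rows',d.round(1),'n',round(np.linalg.norm(d)/41.7,1))
E
python3 - <<'E'
from h import *
print(tri('scene0',(227,343),'top0',(135,190.5)))
go((240,560,330),(270,350,330))
E
```

```text
(array([539.66184747,  63.49588667,  75.07427704]), np.float64(2.147738650345949))
t 0.1 p [224.5 609.5 230.4] yaw y 1.218 q [-1.26  0.47 -0.01  1.6   0.01  1.07 -0.06] F [-0.9  0.5 -0. ] M [-0.03  0.03  0.07] gap 0.999 grip 0.0
  to (240, 560, 330) rows [-31.7 -41.2 -99.5] n 2.7
  to (270, 350, 330) rows [-132.4 -227.9  -99.2] n 6.8
```

```bash
python3 steer.py '[[0,0,-40,0,1],[-32,-41,-75,0,1],[-50,-76,-99,0,1],[-66,-113,-99,0,1],[-83,-151,-99,0,1],[-106,-189,-99,0,1],[-132,-228,-99,0,1],[-132,-228,-99,0,1]]'
python3 - <<'E'
from h import *
go((370,180,330),(430,0,330),(430,-100,330))
E
```

```text
t: 0.77
tool_pos: [270.1, 346.6, 330.2]
eef_rot: [0.555, 3.092, -0.001]
force: [0.4, -0.5, 0.4]
finger_gap: 0.999
grip_force: 0.0
t 0.77 p [270.1 346.6 330.2] yaw y 1.216 q [-1.05  0.    0.07  1.97  0.    1.17  0.23] F [ 0.4 -0.5  0.4] M [0.02 0.   0.02] gap 0.999 grip 0.0
  to (370, 180, 330) rows [-151.6 -121.5    0.3] n 4.7
  to (430, 0, 330) rows [-270.4 -269.5    0.4] n 9.2
  to (430, -100, 330) rows [-305.1 -363.2    0.5] n 11.4
```

```bash
python3 steer.py '[[-32,-26,0,0,1],[-64,-52,0,0,1],[-96,-78,0,0,1],[-128,-104,0,0,1],[-155,-128,0,0,1],[-182,-158,0,0,1],[-208,-190,0,0,1],[-234,-222,0,0,1]]'
python3 - <<'E'
from h import *
go((430,0,330),(440,-150,330),(453.6,-309.3,290))
E
```

```text
t: 1.43
tool_pos: [412.6, 59.2, 330.2]
eef_rot: [-0.551, -3.093, -0.0]
force: [-0.3, 1.0, -0.5]
finger_gap: 1.005
grip_force: 0.0
t 1.43 p [412.6  59.2 330.2] yaw y 1.218 q [-0.71 -0.07  0.47  2.03  0.04  1.18  0.96] F [-0.3  1.  -0.5] M [ 0.02 -0.05  0.  ] gap 1.005 grip 0.0
  to (430, 0, 330) rows [-36.8 -49.5   0.2] n 1.5
  to (440, -150, 330) rows [ -98.  -186.9    0.2] n 5.1
  to (453.6, -309.3, 290) rows [-165.8 -331.7   40.1] n 8.9
```

```bash
python3 steer.py '[[-20,-36,0,-0.06,1],[-40,-72,0,-0.12,1],[-60,-110,0,-0.18,1],[-80,-148,0,-0.24,1],[-98,-186,0,-0.3,1],[-115,-222,0,-0.36,1],[-131,-258,0,-0.43,1],[-147,-294,10,-0.5,1]]'
python3 - <<'E'
from h import *
go((453.6,-309.3,290),(453.6,-309.3,203))
E
```

```text
t: 2.1
tool_pos: [449.2, -263.4, 322.6]
eef_rot: [-0.226, 3.13, -0.001]
force: [0.5, 1.1, 0.1]
finger_gap: 1.003
grip_force: 0.0
t 2.1 p [ 449.2 -263.4  322.6] yaw y 1.715 q [-0.29  0.19  0.88  1.85 -0.16  1.17  2.35] F [0.5 1.1 0.1] M [-0.01 -0.06 -0.01] gap 1.003 grip 0.0
  to (453.6, -309.3, 290) rows [  2.3 -46.   32.7] n 1.4
  to (453.6, -309.3, 203) rows [  2.6 -45.9 119.7] n 3.1
```

```bash
python3 steer.py '[[1,-22,10,0,1],[2,-46,30,0,1],[2.4,-46,52,0,1],[2.4,-46,60,0,1],[2.4,-46,60,0,1],[2.4,-46,60,0,1]]'
python3 - <<'E'
from h import *
go((453.6,-309.3,203))
snap('top','t1');snap('scene','s1')
a=np.load('pics/t1.npz')['image'][160:260,200:300,::-1];b=np.load('pics/s1.npz')['image'][110:210,220:320,::-1]
cv2.imwrite('pics/v1.png',cv2.resize(np.hstack([a,b]),None,fx=4,fy=4,interpolation=cv2.INTER_CUBIC))
E
```

```text
t: 2.6
tool_pos: [453.0, -306.0, 261.5]
eef_rot: [0.222, -3.133, -0.001]
force: [0.3, -0.3, -0.0]
finger_gap: 1.001
grip_force: 0.0
t 2.6 p [ 453.  -306.   261.5] yaw y 1.713 q [-0.16  0.33  0.86  1.87 -0.28  1.07  2.52] F [ 0.3 -0.3 -0. ] M [ 0.02 -0.02  0.01] gap 1.001 grip 0.0
  to (453.6, -309.3, 203) rows [-0.2 -3.4 58.5] n 1.4
```

View pics/v1.png

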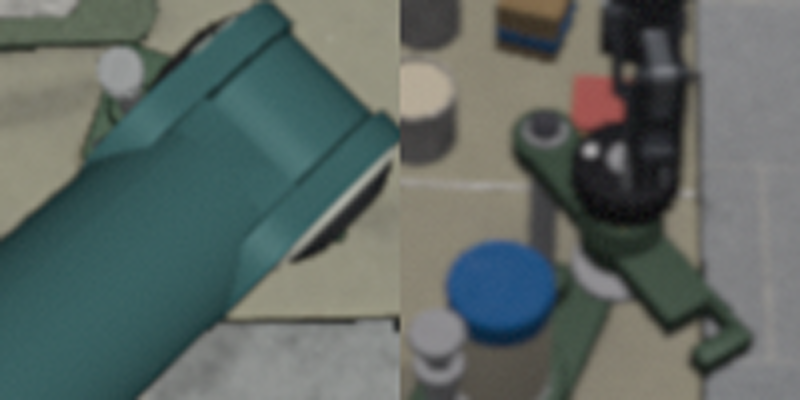

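The top view is blocked by the arm. The scene crop shows the open gripper above the knob, with the front finger at about (655,140) and the knob at (628,170). I'll check that against where the tool should project.

Run:
```python
from h import *
R=Ro.from_rotvec(env.state()['eef_rot']).as_matrix()
p=np.array([453,-306,261.5])
for s in(-1,1):
  for h in (13,32): 
    u=proj('s1',p-R[:,2]*h+s*45*R[:,1]);print(s,h,400+4*(u[0]-220),4*(u[1]-110))
u=proj('s1',[453.6,-309.3,241]);print(400+4*(u[0]-220),4*(u[1]-110))
```

```text
-1 13 618.1622190424814 51.6535761560358
-1 32 620.2721834889371 26.766864450111882
1 13 641.1232365421147 183.22734163414225
1 32 643.8598342704568 159.55199743439414
624.3111227436398 151.24473364847756
```

```bash
python3 steer.py '[[0,-2,25,0,1],[0,-3,45,0,1],[0,-3,58,0,1],[0,-3,58,0,1],[0,-3,58,0,1]]'; python3 steer.py '[[0,0,0,0,0],[0,0,0,0,0],[0,0,0,0,0],[0,0,0,0,0],[0,0,0,0,0],[0,0,0,0,0]]'
python3 - <<'E'
from h import *
go((453.6,-309.3,203))
snap('scene','s2');crop('s2','v2',205,100,120,110,5)
E
```

```text
t: 3.12
tool_pos: [453.6, -309.5, 204.0]
eef_rot: [-0.222, 3.134, 0.0]
force: [0.8, -0.3, 0.8]
finger_gap: 1.001
grip_force: 0.0
t: 3.62
tool_pos: [453.8, -309.1, 205.1]
eef_rot: [-0.222, 3.132, 0.003]
force: [-3.2, 4.5, 8.9]
finger_gap: 0.709
grip_force: 63.1
t 3.62 p [ 453.8 -309.1  205.1] yaw y 1.712 q [-0.11  0.41  0.82  1.92 -0.36  0.97  2.59] F [-3.2  4.5  8.9] M [ 0.59  0.6  -0.  ] gap 0.709 grip 63.1
  to (453.6, -309.3, 203) rows [ 0.2 -0.2  2.1] n 0.1
```

View pics/v2.png

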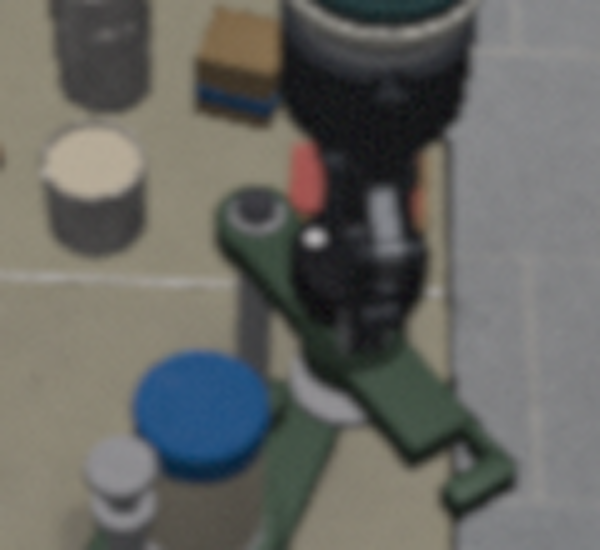

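The knob is gripped (gap 0.709, about 60 mm, 63 N), with the fingers round it at about (360,270). Next I'll work out the arc.

Run:
```python
from h import *
s=env.state();R=Ro.from_rotvec(s['eef_rot']).as_matrix();p=np.array([500.5,-374.]);a0=2.197
k=np.array([453.6,-309.3])
for i in range(1,9):
    b=i*.12;a=a0-b;w=p+80*np.array([np.cos(a),np.sin(a)])-k
    print((R.T@np.r_[w,0]).round(1)[:2],round(b,2))
```

```text
[-8.8  4.1] 0.12
[-17.9   7. ] 0.24
[-27.4   8.7] 0.36
[-36.9   9.3] 0.48
[-46.5   8.8] 0.6
[-56.    7.1] 0.72
[-65.1   4.3] 0.84
[-73.9   0.5] 0.96
```

```bash
python3 steer.py '[[-4.4,2,0,0.06,0],[-8.8,4.1,0,0.12,0],[-17.9,7,0,0.24,0],[-27.4,8.7,0,0.36,0],[-36.9,9.3,0,0.48,0],[-46.5,8.8,0,0.6,0],[-56,7.1,0,0.72,0],[-61,5.5,0,0.78,0]]'
python3 - <<'E'
from h import *
go((527,-298.6,205))
E
```

```text
t: 4.33
tool_pos: [513.5, -295.8, 205.1]
eef_rot: [0.994, 2.98, 0.0]
force: [-5.7, 3.9, 10.8]
finger_gap: 0.71
grip_force: 64.2
t 4.33 p [ 513.5 -295.8  205.1] yaw y 0.927 q [-0.25  0.55  0.98  1.82 -0.53  1.06  1.86] F [-5.7  3.9 10.8] M [ 0.19  1.33 -0.27] gap 0.71 grip 64.2
  to (527, -298.6, 205) rows [-12.4   5.9   0.1] n 0.3
```

```bash
python3 steer.py '[[-6,3,0,0.09,0],[-12,5.8,0,0.17,0],[-14,6.5,0,0.18,0],[-15.3,6.8,0,0.18,0],[-15.3,6.8,0,0.18,0],[-15.3,6.8,0,0.18,0]]'
python3 - <<'E'
from h import *
go((527,-298.6,205))
snap('scene','s3');crop('s3','v3',205,100,120,110,5)
E
```

```text
t: 4.83
tool_pos: [527.2, -299.6, 205.1]
eef_rot: [-1.251, -2.878, -0.001]
force: [-9.0, 4.1, 11.1]
finger_gap: 0.706
grip_force: 64.7
t 4.83 p [ 527.2 -299.6  205.1] yaw y 0.751 q [-0.25  0.6   1.01  1.78 -0.57  1.09  1.71] F [-9.   4.1 11.1] M [ 0.4   2.28 -0.22] gap 0.706 grip 64.7
  to (527, -298.6, 205) rows [0.9 0.6 0.1] n 0.0
```

View pics/v3.png

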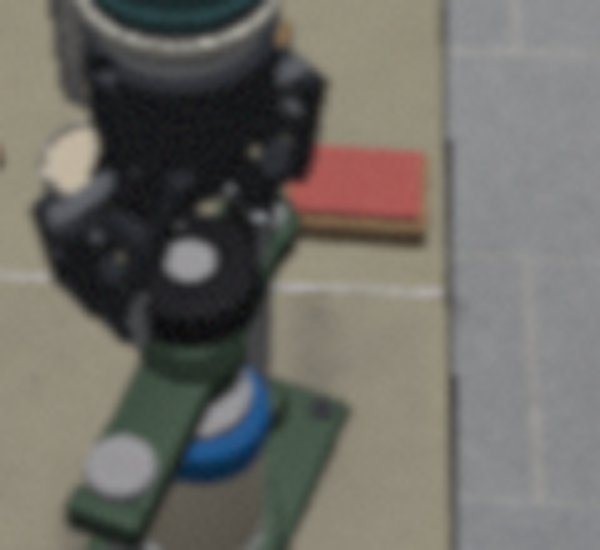

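The crop shows the bridge over the flask, its notch round the catch head at (122,465). I'll press a bit further to confirm the stop, then start screwing.

```bash
python3 steer.py '[[-1.5,1,0,0,0],[-3,1.5,0,0,0],[-3,1.5,0,0,0],[-3,1.5,0,0,0]]'
python3 - <<'E'
from h import *
go((527,-298.6,205))
E
```

```text
t: 5.22
tool_pos: [527.6, -299.9, 205.0]
eef_rot: [-1.249, -2.872, -0.003]
force: [-16.9, 9.5, 17.8]
finger_gap: 0.707
grip_force: 65.1
t 5.22 p [ 527.6 -299.9  205. ] yaw y 0.75 q [-0.25  0.6   1.01  1.78 -0.57  1.1   1.71] F [-16.9   9.5  17.8] M [ 1.29  3.97 -0.13] gap 0.707 grip 65.1
  to (527, -298.6, 205) rows [1.4 0.4 0. ] n 0.0
```

Hard stop confirmed. Screwing clockwise.

```bash
python3 steer.py '[[0,0,0.2,0.12,0],[0,0,0.5,0.24,0],[0,0,0.7,0.36,0],[0,0,0.9,0.48,0],[0,0,1.1,0.6,0],[0,0,1.4,0.72,0],[0,0,1.6,0.84,0],[0,0,1.8,0.96,0]]';  python3 - <<'E'
from h import *
go((527.6,-299.9,205))
E
```

```text
t: 5.88
tool_pos: [526.1, -299.9, 203.2]
eef_rot: [-2.438, -1.962, 0.007]
force: [-20.3, 8.6, 18.6]
finger_gap: 0.713
grip_force: 65.5
t 5.88 p [ 526.1 -299.9  203.2] yaw y -0.216 q [-0.35  0.74  1.23  1.78 -0.75  1.2   0.9 ] F [-20.3   8.6  18.6] M [1.85 4.91 0.26] gap 0.713 grip 65.5
  to (527.6, -299.9, 205) rows [ 0.3  1.4 -1.8] n 0.1
```

```bash
python3 steer.py '[[0,0,0.2,0.12,0],[0,0,0.5,0.24,0],[0,0,0.7,0.36,0],[0,0,0.9,0.48,0],[0,0,1.1,0.6,0],[0,0,1.4,0.72,0],[0,0,1.6,0.84,0],[0,0,1.8,0.96,0]]';  python3 - <<'E'
from h import *
go((527.6,-299.9,201.4))
E
```

```text
t: 6.55
tool_pos: [525.4, -298.7, 201.4]
eef_rot: [-3.07, -0.612, 0.015]
force: [-21.7, 12.1, 17.9]
finger_gap: 0.706
grip_force: 65.6
t 6.55 p [ 525.4 -298.7  201.4] yaw y -1.177 q [-0.4   0.9   1.42  1.79 -0.92  1.33  0.07] F [-21.7  12.1  17.9] M [2.81 5.04 0.34] gap 0.706 grip 65.6
  to (527.6, -299.9, 201.4) rows [ 1.6  1.9 -0.1] n 0.1
```

```bash
python3 steer.py '[[0,0,0.2,0.12,0],[0,0,0.5,0.24,0],[0,0,0.7,0.36,0],[0,0,0.9,0.48,0]]';  python3 - <<'E'
from h import *
go((527.6,-299.9,200.5))
E
```

```text
t: 6.88
tool_pos: [525.5, -298.1, 200.5]
eef_rot: [-3.129, 0.136, 0.019]
force: [-22.7, 14.5, 18.9]
finger_gap: 0.711
grip_force: 65.4
t 6.88 p [ 525.5 -298.1  200.5] yaw y -1.657 q [-0.41  0.96  1.48  1.79 -0.98  1.38 -0.37] F [-22.7  14.5  18.9] M [3.3  4.83 0.31] gap 0.711 grip 65.4
  to (527.6, -299.9, 200.5) rows [ 2.3  1.6 -0.1] n 0.1
```

```bash
python3 steer.py '[[0,0,0.2,0.12,0],[0,0,0.5,0.24,0],[0,0,0.7,0.36,0],[0,0,0.9,0.48,0]]';  python3 - <<'E'
from h import *
go((527.6,-299.9,200.5))
E
```

```text
t: 7.22
tool_pos: [525.8, -297.5, 199.6]
eef_rot: [-3.009, 0.876, 0.022]
force: [-22.7, 15.7, 19.8]
finger_gap: 0.709
grip_force: 65.3
t 7.22 p [ 525.8 -297.5  199.6] yaw y -2.137 q [-0.42  1.    1.51  1.79 -1.01  1.41 -0.83] F [-22.7  15.7  19.8] M [3.49 4.65 0.18] gap 0.709 grip 65.3
  to (527.6, -299.9, 200.5) rows [ 2.8  1.  -1. ] n 0.1
```

```bash
python3 steer.py '[[0,0,0.2,0.12,0],[0,0,0.5,0.24,0],[0,0,0.7,0.36,0],[0,0,0.9,0.48,0]]';  python3 - <<'E'
from h import *
go((527.6,-299.9,200.5))
E
python3 steer.py '[[0,0,0.2,0.12,0],[0,0,0.5,0.24,0],[0,0,0.7,0.36,0],[0,0,0.9,0.48,0]]';  python3 - <<'E'
from h import *
go((527.6,-299.9,200.5))
E
```

```text
t: 7.55
tool_pos: [526.1, -296.8, 198.9]
eef_rot: [-2.716, 1.566, 0.025]
force: [-24.1, 18.6, 22.1]
finger_gap: 0.708
grip_force: 65.7
t 7.55 p [ 526.1 -296.8  198.9] yaw y -2.617 q [-0.42  1.01  1.52  1.79 -1.02  1.43 -1.3 ] F [-24.1  18.6  22.1] M [4.12 4.35 0.35] gap 0.708 grip 65.7
  to (527.6, -299.9, 200.5) rows [ 3.4  0.2 -1.7] n 0.1
t: 7.88
tool_pos: [526.5, -296.7, 198.5]
eef_rot: [-2.269, 2.168, 0.025]
force: [-26.1, 17.9, 24.6]
finger_gap: 0.711
grip_force: 67.1
t 7.88 p [ 526.5 -296.7  198.5] yaw y -3.096 q [-0.42  1.02  1.53  1.79 -1.03  1.44 -1.77] F [-26.1  17.9  24.6] M [3.64 4.05 0.7 ] gap 0.711 grip 67.1
  to (527.6, -299.9, 200.5) rows [ 3.3 -0.9 -2.1] n 0.1
```

```bash
python3 steer.py '[[0,0,0,0.12,0],[0,0,0.2,0.24,0],[0,0,0.4,0.36,0],[0,0,0.5,0.48,0]]';  python3 - <<'E'
from h import *
go((527.6,-299.9,200.5))
E
python3 steer.py '[[0,0,0,0.12,0],[0,0,0.2,0.24,0],[0,0,0.2,0.36,0],[0,0,0.2,0.48,0]]';  python3 - <<'E'
from h import *
go((527.6,-299.9,200.5))
E
```

```text
t: 8.22
tool_pos: [527.2, -297.0, 198.3]
eef_rot: [1.692, -2.646, -0.022]
force: [-23.9, 19.3, 23.6]
finger_gap: 0.707
grip_force: 67.0
t 8.22 p [ 527.2 -297.   198.3] yaw y 2.709 q [-0.42  1.03  1.53  1.79 -1.04  1.44 -2.25] F [-23.9  19.3  23.6] M [3.43 3.62 1.11] gap 0.707 grip 67.0
  to (527.6, -299.9, 200.5) rows [ 2.4 -1.6 -2.3] n 0.1
t: 8.55
tool_pos: [527.6, -297.6, 198.2]
eef_rot: [1.016, -2.968, -0.018]
force: [-23.7, 18.1, 21.8]
finger_gap: 0.71
grip_force: 66.5
t 8.55 p [ 527.6 -297.6  198.2] yaw y 2.23 q [-0.42  1.03  1.54  1.79 -1.04  1.44 -2.73] F [-23.7  18.1  21.8] M [2.74 3.73 1.47] gap 0.71 grip 66.5
  to (527.6, -299.9, 200.5) rows [ 1.4 -1.8 -2.3] n 0.1
```

Torque rises 0.9 N m/rad to 1.47 N m, so the pad is tight and the knob isn't slipping. Releasing.

```bash
python3 steer.py '[[0,0,0,0.1,0],[0,0,0,0.1,0],[1,2,0,0.1,1],[1,2,0,0.1,1],[1,2,0,0.1,1],[1,2,0,0.1,1],[1,2,0,0.1,1],[1,2,0,0.1,1]]';  python3 - <<'E'
from h import *
go((527,-298.6,199),(527,-298.6,300))
E
```

```text
t: 9.22
tool_pos: [530.6, -299.7, 195.5]
eef_rot: [0.875, -3.017, 0.0]
force: [-0.1, -0.8, 0.1]
finger_gap: 0.997
grip_force: 0.0
t 9.22 p [ 530.6 -299.7  195.5] yaw y 2.135 q [-0.42  1.03  1.53  1.79 -1.05  1.42 -2.82] F [-0.1 -0.8  0.1] M [-0.03  0.01 -0.03] gap 0.997 grip 0.0
  to (527, -298.6, 199) rows [ 2.5  2.9 -3.5] n 0.1
  to (527, -298.6, 300) rows [   2.5    2.9 -104.5] n 2.5
```

```bash
python3 steer.py '[[1,1,-15,0,1],[2.5,2.9,-40,0,1],[2.5,2.9,-75,0,1],[2.5,2.9,-110,0,1],[2.5,2.9,-140,0,1],[2.5,2.9,-140,0,1]]';  python3 - <<'E'
from h import *
go((400,-150,330))
E
```

```text
t: 9.72
tool_pos: [522.9, -315.6, 327.9]
eef_rot: [-0.911, 2.992, 0.013]
force: [0.4, -0.1, 0.5]
finger_gap: 0.999
grip_force: 0.0
t 9.72 p [ 522.9 -315.6  327.9] yaw y 2.162 q [-0.41  0.79  1.55  1.65 -0.81  1.51 -2.92] F [ 0.4 -0.1  0.5] M [0.02 0.06 0.01] gap 0.999 grip 0.0
  to (400, -150, 330) rows [  9.7 206.1  -1.5] n 4.9
```

Lifted clear. I'll unwind the wrist while moving aside, then look.

```bash
python3 steer.py '[[0,0,0,-0.12,1],[0,0,0,-0.24,1],[0,20,0,-0.36,1],[2,50,0,-0.48,1],[4,85,0,-0.6,1],[6,125,0,-0.72,1],[8,165,0,-0.84,1],[10,205,0,-0.96,1]]';  python3 - <<'E'
from h import *
go((400,-50,330))
snap('scene','s4');snap('top','t4')
a=np.load('pics/t4.npz')['image'][150:250,200:300,::-1];b=np.load('pics/s4.npz')['image'][130:230,205:305,::-1]
cv2.imwrite('pics/v4.png',cv2.resize(np.hstack([a,b]),None,fx=4,fy=4,interpolation=cv2.INTER_CUBIC))
E
```

```text
t: 10.38
tool_pos: [430.9, -182.4, 318.8]
eef_rot: [-2.003, 2.414, 0.077]
force: [3.2, 1.8, -2.3]
finger_gap: 0.999
grip_force: 0.0
t 10.38 p [ 430.9 -182.4  318.8] yaw y 2.956 q [-0.84  0.17  1.35  1.95 -0.2   1.21 -2.74] F [ 3.2  1.8 -2.3] M [ 0.08 -0.25 -0.04] gap 0.999 grip 0.0
  to (400, -50, 330) rows [-124.7   55.2   -5. ] n 3.3
```

View pics/v4.png

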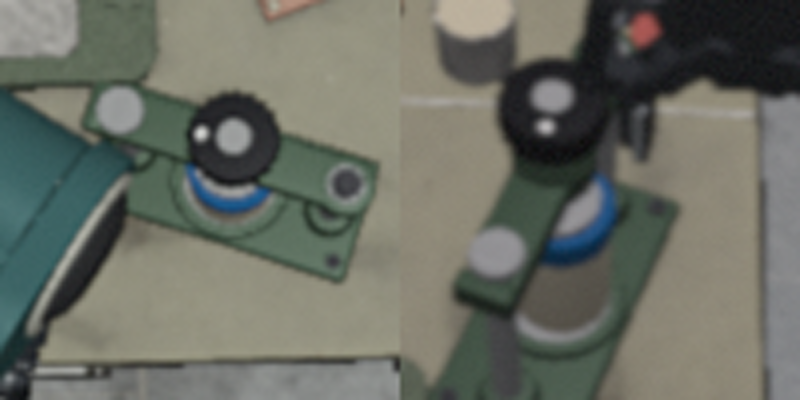

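Both views show the bridge home: the catch head at (120,108) left and (497,250) right is in the notch. The flask is upright under the pad. The white dot shows the knob turned about 3.6 rad relative to the bridge and resting, which fits about 7.6. I'll settle and hand in.

```bash
python3 steer.py '[[0,0,0,0,1],[0,0,0,0,1],[0,0,0,0,1],[0,0,0,0,1]]';  python3 - <<'E'
from h import *
go();print(env.hand_in())
E
```

```text
t: 10.82
tool_pos: [426.8, -195.9, 317.5]
eef_rot: [1.967, -2.446, -0.076]
force: [-0.2, 0.2, -0.7]
finger_gap: 0.994
grip_force: 0.0
t 10.82 p [ 426.8 -195.9  317.5] yaw y 2.926 q [-0.8   0.18  1.34  1.95 -0.2   1.21 -2.74] F [-0.2  0.2 -0.7] M [-0.02 -0.04  0.05] gap 0.994 grip 0.0
the job is handed in; nothing more can be done
None
```

I swung the bridge home round the catch post, screwed the knob down tight on the flask (1.5 N m at the last reading before letting go), moved the arm clear and handed the job in at 10.8 s; the hand-in returned no verdict.

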